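Put the spare beater bar away in the lidded steel cassette

TASK

Open the grey steel cassette: reach in at the notch in its front wall, lift the hinged lid from underneath and swing it back past upright until it rests open on its stop. Then pick up the steel beater bar from the worktop and set it down flat on the floor of the cassette without dropping it; leave the lid open on its stop and let go. Do not disturb the star knob, the tape roll or the spanner.

Things in the scene. Friction and masses are not known exactly. Their poses are not given: they have to be found in the camera images.
- cassette: Grey steel case, fixed, 130 mm deep (x), 150 wide (y), 70 high to the wall tops; walls and floor 4 mm thick. Origin: centre of its underside; x points from the front wall (robot side) to the hinge, z up. The front wall has a central notch 94 mm wide, open from 24 mm above the worktop up to the lid: fingertips leaning about 40 degrees, pointing forward and down, get under the lid there.
- cassette_lid (a joint): Lid angle, rad: 0 shut, 1.57 upright, 1.92 on its stop (two dark ears behind the hinge). Plain hinge: the 0.35 kg lid falls shut if let go before upright and sinks onto the stop if let go beyond 1.7. It is a plate 5 mm thick, 150 mm wide, from the hinge to its front edge 139 mm; that edge overhangs the front wall by 7 mm. No handle.
- lid_edge (a point): Middle of the lid's front edge, at the underside, 139 mm from the hinge axis; moves with the lid.
- lid_hinge (a point): Middle of the hinge axis, 67 mm behind and 71.5 mm above the cassette's origin; the axis lies along the cassette's y. With the lid shut its underside is at this height.
- beater_bar: Loose spare beater bar of the mill: bare steel flat bar, 75 mm long (its y), 26 mm wide (its x), 12 mm thick, about 0.19 kg, lying flat on the worktop beside the cassette. Origin: centre of its underside. There is only one.
- star_knob: Bystander: black star knob 48 mm across with an upright steel stud, 50 mm high, behind the work. Origin: centre of its underside.
- tape_roll: Bystander: roll of packing tape lying flat, 95 mm across, 25 mm high, at the front right. Origin: centre of its underside.
- spanner: Bystander: flat combination spanner, 162 mm long (its y), 24 mm wide, 9 mm high, behind the work. Origin: centre of its underside.
There are look-alikes about, which are no part of the job. What is shaped like the beater_bar but pink is not meant.

How it is judged (in metres and radians):
On the way:
1. the lid has been swung open and rests on its stop (value of joint cassette_lid above 1.84 rad), for 0.3 s.
At the end, for the whole second after the job is handed in: The lid rests open on its stop (above 1.84 rad of 1.92) and the beater bar lies at rest flat on the cassette's floor, wholly inside its walls (its centre within 50 mm front to back and 55 mm sideways of the cassette's centre, its underside's centre less than 19 mm above the cassette's underside) (value of joint cassette_lid above 1.84 rad and x of beater_bar in the frame of cassette between -0.05 and 0.05 m and y of beater_bar in the frame of cassette between -0.055 and 0.055 m and z of beater_bar in the frame of cassette between -0.003 and 0.019 m and linear speed of beater_bar below 0.02 m/s); the robot touches nothing.
It fails at once if the star knob was shifted by more than 25 mm (distance of star_knob from where it was at the start of the episode above 0.025 m).
It fails at once if the tape roll was shifted by more than 25 mm (distance of tape_roll from where it was at the start of the episode above 0.025 m).
It fails at once if the spanner was shifted by more than 25 mm (distance of spanner from where it was at the start of the episode above 0.025 m).
It fails at once if the beater bar was dropped (falling faster than 0.8 m/s out of the fingers) (linear speed of beater_bar above 0.8 m/s and contact force between beater_bar and the fingers below 0.1 N).
It also fails if it takes over 54 s, if anything falls off the work surface, if the arm or the gripper's body presses on something with over 40 N, if the wrist force passes 120 N, or if a joint passes its speed limit or range.

ROBOT

A 6-joint arm with a two-finger parallel gripper is mounted at the origin on a cart in front of the work surface, level with it; the furniture and walls round the work are solid. World frame = base frame: x ahead of the robot, y to its left, z up, the work surface at z = 0. Lengths are in mm, angles in rad, forces in N, time in s.
With the tool pointing down it reaches from about 300 to 775 mm from the base axis. Payload 14.6 kg.
Tool frame: the origin (TCP) lies midway between the tips of the shut fingers; the grasp point (between the pads) lies 19 mm behind it (bot.grip_point_offset is the distance from the TCP to the grasp point, in mm); z points along the fingers, y is the line along which they close (so a half turn about z gives the same grasp; the last joint's range is limited). The gripper opens to 85 mm and grips with 20 to 120 N. Pads are 22 mm wide; open, the fingers measure 114 mm over their backs; the gripper's body (76 mm by 85 mm) begins 54 mm behind the grasp point. The pads swing forward as they close: fully open they stand 13 mm farther back than shut.
Start: joints at [-1.234, 0.3, 1.521, -0, 1.321, -0.067], TCP at [216.096, -505.759, 231.281] pointing down, gripper open.
Joint ranges: [-3.03, 3.03], [-0.79, 2.21], [0.23, 2.52], [-1.04, 4.18], [0, 3.07], [-2.55, 2.55]. Speed limits (rad/s): [2.22, 2.22, 2.57, 3.14, 3.14, 3.14].

INTERFACE

Orientations are given as [roll, pitch, yaw] about the fixed x, y, z axes, in that order (R = Rz(yaw) Ry(pitch) Rx(roll)).
In Python, from cell import bot, vision, finder gives the robot as it stands.
- The arm moves only by the shell command python3 -m pendant 'ROWS' [OPENING]. ROWS is JSON, a list of rows, each an object of numbers: "x", "y", "z": the shift along the tool's x, y, z in cm; "roll": the turn about the tool's z in rad. In form: [{"x": .., "y": .., "z": .., "roll": ..}, ...]. A call has 1 to 10 rows; each row is the pose to reach, as a shift and turn from the pose commanded when the call began, along the tool's axes at that moment; what a row does not reach only later rows make up. A row lasts 1/8 s, in which the tool goes at most 62.5 mm and 10.7 degrees, less where a joint would pass 70% of its speed; a pose out of reach is approached as far as the arm can. A call with a gripper value outside its range is refused whole. OPENING is the opening, from 0 (shut) to 1 (fully open), set as the call begins (- or left out, the last holds). The fingers move at their own pace and stop on an object; the grip force is fixed at half the most. Time passes only in rows, so rows that repeat a pose let the fingers close. It gives the time, the measured TCP pose, the force, the opening and the grip force at its end, in the units of the state.
- bot.read_state(): the state, without advancing time (a new reading comes with each control period).
- vision.snapshot(name): name is "side" or "top" or "wrist"; returns (picture, depth): 420x560x3 uint8, red, green, blue; 420x560 float32, mm along the optical axis (not along the pixel's ray), 0 where there is no reading.
- vision.get_calibration(name): a dict with "vfov" (degrees; the focal length in pixels is half the picture's height over the tangent of half this angle, whatever the lens; pixels are square), "cx", "cy" (the principal point, pixels), "dist" ([k1, k2, p1, p2, k3] as OpenCV has them; the pictures are not rectified), "R" (3x3) and "t" (3): a world point X has camera coordinates R X + t; the wrist camera has in their place "mount" (4x4, takes a point from camera to tool coordinates, whose origin is the TCP and whose axes are the flange's). Camera axes: x right, y down, z forward; pixel columns grow to the right and rows downward; lengths in mm; the calibration is good to about 2 mm. A picture is of the moment at which its call begins: read the wrist's pose just before it. get_calibration takes no time and is no camera call.
- bot.close_job(): hands the job in; it is judged then, once.
Trained networks look in the newest picture that a camera, given by its name, has taken for a name from the list of things; names that differ only in an ending like _2 or _b are one class to them, and where a whole thing is asked for, a point or a joint stands for the part that bears it (a point fixed in the world has none). Each returns a list of dicts, best first, with "conf" (0 to 1); they miss things now and then, are a little off and sometimes report something else, mostly with a low value. They report only what shows in the picture. A call takes as long as a camera call. They do not tell look-alikes from the thing itself.
- finder.masks_of(query, camera): "pixels" (420x560 bool, what is visible of it) and "location" ([column, row] in pixels, amid what is visible of it).
- finder.mark_of(query, camera): "location" ([column, row] in pixels: a listed point, or the origin of a listed thing).
The state is a dict: "t": time; "joint_pos": joint angles; "qvel": joint speeds; "tau": joint torques, N m; "tool_pos": TCP position; "eef_rot": TCP orientation; "ft_force": force on the tool from outside, world axes, zero at the start; "torque": the same for the moment, N m; "grip_width": finger opening in mm; "grip_force": force on a finger pad.
Only numpy, scipy, OpenCV 4.12 (cv2) and the standard library are available. Lean on these libraries where they do the work, as an engineer would, in place of code of your own. Each camera call takes 0.05 s, during which the arm holds its last target. There are 200 camera calls.

## Working session

There is one attempt and no reset: what is moved stays moved. The work goes in short steps, Python scripts to look and compute and a shell command to move; the robot and the scene stay as the last step left them, time stands still between calls to the robot, and variables do not carry over. Pictures are saved under pics/ and viewed, at most 10 in all, crops included, and the job is handed in when it is done.

```bash
ls; mkdir -p pics; cat > h.py <<'E'
import numpy as np, cv2
from cell import bot, vision, finder
from scipy.spatial.transform import Rotation as Ro
def cam(name, st=None):
    c=vision.get_calibration(name); f=210/np.tan(np.radians(c['vfov'])/2)
    K=np.array([[f,0,c['cx']],[0,f,c['cy']],[0,0,1]]); d=np.array(c['dist'],float)
    if 'mount' in c and name=='wrist':
        T=np.eye(4); T[:3,:3]=Ro.from_euler('xyz',st['eef_rot']).as_matrix(); T[:3,3]=st['tool_pos']
        M=T@np.array(c['mount']); R=M[:3,:3].T; t=-R@M[:3,3]
    else: R=np.array(c['R']); t=np.array(c['t'])
    return K,d,R,t
def rays(C,px):
    K,d,R,t=C; u=cv2.undistortPoints(np.array(px,float).reshape(-1,1,2),K,d)[:,0]
    return -R.T@t, np.c_[u,np.ones(len(u))]@R
def at_z(C,px,z):
    o,r=rays(C,px); return o+r*((z-o[2])/r[:,2])[:,None]
def cloud(C,px,dep):
    px=np.array(px).reshape(-1,2); o,r=rays(C,px); z=dep[px[:,1].astype(int),px[:,0].astype(int)]
    return (o+r*z[:,None])[z>0]
def tri(Cs,pxs):
    A=np.zeros((3,3));b=np.zeros(3)
    for C,p in zip(Cs,pxs):
        o,r=rays(C,[p]); r=r[0]/np.linalg.norm(r[0]); P=np.eye(3)-np.outer(r,r); A+=P;b+=P@o
    return np.linalg.solve(A,b)
def save(n,im): cv2.imwrite('pics/'+n,im[:,:,::-1])
E
python3 - <<'E'
from h import *
ims=[]
for n in ('top','side'):
    im,dep=vision.snapshot(n); np.save(f'/tmp/{n}.npy',dep); np.save(f'/tmp/{n}i.npy',im); C=cam(n)
    save(n+'0.png',im)
    for q in ['cassette','beater_bar','star_knob','tape_roll','spanner','cassette_lid']:
        for m in finder.masks_of(q,n)[:4]:
            ys,xs=np.nonzero(m['pixels']); P=cloud(C,np.c_[xs,ys],dep)
            print(n,q,round(m['conf'],2),np.round(m['location']),len(xs),'rgb',im[m['pixels']].mean(0).round(),'med',np.median(P,0).round(1),'lo',np.percentile(P,3,0).round(),'hi',np.percentile(P,97,0).round())
    for q in ['lid_edge','lid_hinge','cassette','beater_bar']:
        for m in finder.mark_of(q,n)[:3]: print(n,q,'mark',round(m['conf'],2),np.round(m['location'],1))
print(bot.read_state())
E
```

```text
pics
top cassette 0.92 [190. 196.] 4671 rgb [ 95. 100. 104.] med [611.5 155.5  76.8] lo [546.  85.  41.] hi [684. 229.  81.]
top beater_bar 0.73 [272. 181.] 363 rgb [136. 133. 131.] med [655.  -19.   11.2] lo [636. -52.  -2.] hi [674.  14.  15.]
top beater_bar 0.58 [231. 262.] 315 rgb [172. 129. 152.] med [468.9  72.2  11.5] lo [441.  46.   0.] hi [494.  98.  14.]
top beater_bar 0.21 [270. 127.] 337 rgb [124. 122. 121.] med [781.4 -15.9   7.4] lo [770. -88.   1.] hi [793.  63.  11.]
top star_knob 0.58 [214. 137.] 297 rgb [42. 41. 40.] med [770.7 115.1  16. ] lo [753.  98.  -0.] hi [795. 136.  48.]
top tape_roll 0.57 [366. 307.] 1044 rgb [127. 115.  92.] med [ 384.9 -230.2   24.5] lo [ 347. -278.    0.] hi [ 434. -191.   28.]
top spanner 0.56 [268. 128.] 343 rgb [124. 122. 121.] med [781.6 -13.5   7.3] lo [769. -88.  -0.] hi [794.  62.  11.]
top cassette_lid 0.7 [189. 195.] 4257 rgb [ 99. 105. 109.] med [609.1 159.4  76.9] lo [545.  90.  74.] hi [676. 230.  80.]
top lid_edge mark 0.89 [194.5 228.2]
top lid_hinge mark 0.63 [187.8 165.4]
top lid_hinge mark 0.38 [214.5 135.5]
top cassett
[... 1376 characters left out ...]
 mark 0.74 [335.1 215.6]
{'t': 1.1, 'joint_pos': array([-1.23360855e+00,  2.99883241e-01,  1.52104002e+00, -2.90415677e-05,
        1.32068751e+00, -6.66109485e-02]), 'qvel': array([-0.00031063, -0.00078524, -0.00098729, -0.00012537,  0.00144791,
       -0.00029412]), 'tau': array([ 6.43807871e-04, -5.43357289e+01, -3.61981738e+01,  2.32165229e-05,
        6.94213613e-04, -1.77763349e-05]), 'tool_pos': array([ 216.08071507, -505.75080209,  231.27283266]), 'eef_rot': array([-3.14157271e+00,  2.68697555e-05,  4.03805913e-01]), 'ft_force': array([ 0.04374685, -0.34138775,  0.00291859]), 'torque': array([ 0.03121878, -0.00679342, -0.05066948]), 'grip_force': 0.0, 'grip_width': 85.44463348424121}
```

```bash
python3 - <<'E'
from h import *
for n in ('top','side'):
    im,dep=vision.snapshot(n); C=cam(n)
    ys,xs=np.mgrid[0:420,0:560]; px=np.c_[xs.ravel(),ys.ravel()]
    m=finder.masks_of('cassette_lid',n)[0]['pixels']; y,x=np.nonzero(m)
    u=np.array([x,y]).T
    P=cloud(C,u,dep); P=P[(P[:,2]>70)&(P[:,2]<85)]
    r=cv2.minAreaRect(P[:,:2].astype(np.float32)); print(n,'lid',r, np.median(P[:,2]))
    P=cloud(C,px,dep); P=P[(abs(P[:,0]-655)<60)&(abs(P[:,1]+19)<60)&(P[:,2]>7)&(P[:,2]<20)]
    print(n,'bar',len(P),cv2.minAreaRect(P[:,:2].astype(np.float32)),np.median(P[:,2]))
    if n=='top': save('top1.png',np.vstack([cv2.resize(im[110:280,130:350],(660,510),interpolation=cv2.INTER_CUBIC)]))
    np.save(f'/tmp/{n}.npy',dep)
Cs=[cam('top'),cam('side')]
for q,a,b in [('edge',(194.5,228.2),(363.1,230.4)),('hinge',(187.8,165.4),(340,273.6)),('cass',(196.8,197.8),(347.3,272.4)),('bar',(272.2,181.5),(260.4,254.3))]:
    print(q,tri(Cs,[a,b]).round(1))
E
```

```text
top lid ((610.3681030273438, 160.464111328125), (140.06504821777344, 149.9166259765625), 6.701494216918945) 76.89178323275439
top bar 331 ((654.3806762695312, -17.952564239501953), (26.24146270751953, 74.45718383789062), 18.210355758666992) 11.630607357964323
side lid ((608.5782470703125, 159.10821533203125), (141.07696533203125, 151.70399475097656), 6.881637096405029) 76.7749843223205
side bar 345 ((653.1417236328125, -19.62891387939453), (28.415067672729492, 75.20378112792969), 17.771799087524414) 11.431787187757209
edge [540.  156.5  55.3]
hinge [679.9 165.8  72.7]
cass [615.8 161.5   1.2]
bar [656.8 -20.   -1.7]
```

View pics/top1.png

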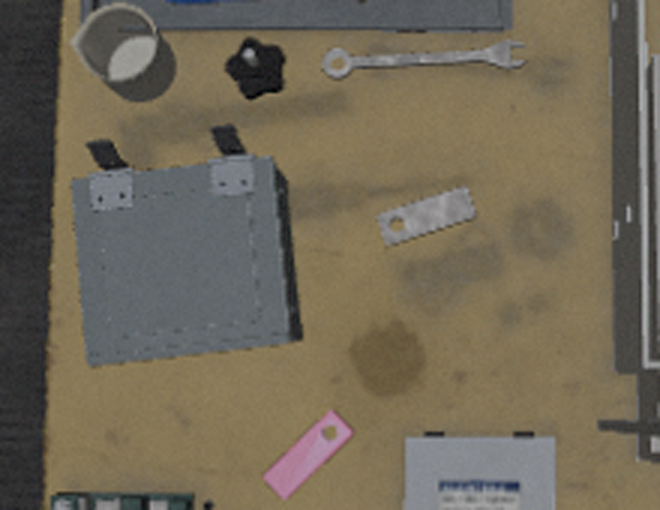

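View pics/side0.png

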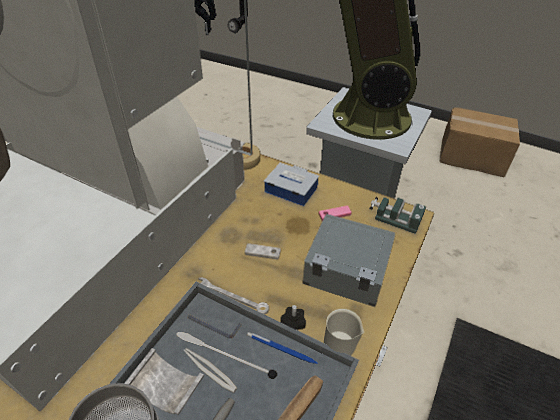

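Candidates (top view): bare steel bar at (272,181) and pink bar at (231,262). The crop confirms that the grey steel one with the hole, at (272,181), is the beater bar. The side view shows a thin upright rod near (248,80), beside the mill, so I'll check where it stands before moving.

```bash
python3 - <<'E'
from h import *
for n in ('top','side'):
    C=cam(n); d=np.load(f'/tmp/{n}.npy'); ys,xs=np.mgrid[0:420,0:560]; px=np.c_[xs.ravel(),ys.ravel()]
    P=cloud(C,px,d); P=P[(P[:,2]>85)&(P[:,2]<700)&(P[:,0]>50)&(P[:,0]<900)&(P[:,1]>-600)&(P[:,1]<350)]
    H={}
    for p in P: k=(int(p[0]//50)*50,int(p[1]//50)*50); H.setdefault(k,[]).append(p[2])
    print(n,[(k,len(v),int(max(v))) for k,v in sorted(H.items()) if len(v)>3])
C=cam('side');d=np.load('/tmp/side.npy')
for r in range(5,160,25):
    c=np.arange(236,262); print(r,[tuple(cloud(C,[[k,r]],d).round().astype(int).ravel()) for k in c if d[r,k]>0 and d[r,k]<np.median(d[r,236:262])-60][:3])
E
python3 -m pendant '[{"x":0,"y":0,"z":0,"roll":0.0}]'
```

```text
top [((150, 100), 14, 221), ((200, -500), 31, 268), ((200, -50), 198, 340), ((200, 0), 747, 321), ((200, 50), 584, 280), ((200, 100), 169, 255), ((400, -200), 11, 543), ((450, -600), 92, 145), ((450, -550), 60, 119), ((450, -500), 137, 140), ((450, -450), 202, 140), ((450, -400), 256, 139), ((450, -350), 151, 119), ((450, -300), 275, 118), ((450, -250), 218, 120), ((450, -200), 1405, 562), ((450, -150), 936, 699), ((500, -550), 22, 276), ((500, -500), 34, 239), ((500, -450), 23, 139), ((500, -400), 693, 365), ((500, -350), 1106, 457), ((500, -300), 2184, 625), ((500, -250), 4502, 699), ((500, -200), 328, 551), ((550, -450), 60, 117), ((550, -400), 356, 234), ((550, -350), 581, 342), ((550, -300), 847, 566), ((550, -250), 9498, 699), ((550, -200), 408, 153), ((600, -250), 8864, 699), ((600, -200), 434, 154), ((650, -250), 7303, 699), ((650, -200), 420, 154), ((650, 100), 26, 99), ((650, 200), 47, 104), ((700, -250), 4086, 643), ((700, -200), 405, 156), ((700, 100), 20, 103), ((750, -250), 2257, 566), ((750, -200), 282, 158), ((800, -250), 335, 158), ((800, -200), 504, 159), ((850, -30
[... 2091 characters left out ...]
, np.int64(404))]
55 [(np.int64(491), np.int64(-139), np.int64(356)), (np.int64(490), np.int64(-138), np.int64(356))]
80 [(np.int64(491), np.int64(-139), np.int64(303)), (np.int64(487), np.int64(-139), np.int64(301))]
105 [(np.int64(492), np.int64(-139), np.int64(246)), (np.int64(488), np.int64(-140), np.int64(244))]
130 [(np.int64(495), np.int64(-138), np.int64(186)), (np.int64(493), np.int64(-136), np.int64(186))]
155 [(np.int64(494), np.int64(-181), np.int64(102)), (np.int64(490), np.int64(-181), np.int64(100)), (np.int64(484), np.int64(-183), np.int64(95))]
t: 1.42
tool_pos: [216.1, -505.8, 231.3]
eef_rot: [-3.142, -0.0, 0.404]
ft_force: [-0.1, -0.4, 0.1]
grip_width: 85.3
grip_force: 0.0
```

```bash
python3 -m pendant '[{"x":4,"y":-4.8,"z":0},{"x":7.8,"y":-9.5,"z":0},{"x":11.6,"y":-14.2,"z":0},{"x":15.4,"y":-19,"z":0},{"x":19.2,"y":-23.8,"z":0},{"x":23,"y":-28.5,"z":0},{"x":26.4,"y":-32.8,"z":0},{"x":31,"y":-36.1,"z":0},{"x":36,"y":-39.7,"z":0,"roll":0.15},{"x":41,"y":-43.3,"z":0,"roll":0.285}]' 0
python3 -m pendant '[{"x":0,"y":0,"z":0}]'
```

```text
invalid input at $[0]: expected keys x, y, z, roll
invalid input at $[0]: expected keys x, y, z, roll
```

```bash
python3 -m pendant '[{"x":4,"y":-4.8,"z":0,"roll":0},{"x":7.8,"y":-9.5,"z":0,"roll":0},{"x":11.6,"y":-14.2,"z":0,"roll":0},{"x":15.4,"y":-19,"z":0,"roll":0},{"x":19.2,"y":-23.8,"z":0,"roll":0},{"x":23,"y":-28.5,"z":0,"roll":0},{"x":26.4,"y":-32.8,"z":0,"roll":0},{"x":31,"y":-36.1,"z":0,"roll":0},{"x":36,"y":-39.7,"z":0,"roll":0.15},{"x":41,"y":-43.3,"z":0,"roll":0.285}]' 0
python3 -m pendant '[{"x":0,"y":0,"z":0,"roll":0},{"x":0,"y":0,"z":0,"roll":0}]'
```

```text
t: 2.68
tool_pos: [420.2, 49.1, 231.7]
eef_rot: [3.141, -0.001, 0.119]
ft_force: [1.4, -1.6, -0.2]
grip_width: -0.1
grip_force: 0.0
t: 2.92
tool_pos: [419.1, 47.0, 231.2]
eef_rot: [3.142, 0.001, 0.126]
ft_force: [-0.4, -0.6, -0.5]
grip_width: -0.0
grip_force: 0.0
```

```bash
python3 -m pendant '[{"x":4,"y":-4,"z":0,"roll":0},{"x":8,"y":-8,"z":0,"roll":0},{"x":9.4,"y":-8.9,"z":3,"roll":0},{"x":9.4,"y":-8.9,"z":8,"roll":0},{"x":9.4,"y":-8.9,"z":13,"roll":0},{"x":9.4,"y":-8.9,"z":17,"roll":0},{"x":9.4,"y":-8.9,"z":18,"roll":0},{"x":9.4,"y":-8.9,"z":18,"roll":0}]' 0
python3 - <<'E'
from h import *
im,_=vision.snapshot('side'); save('s2.png',cv2.resize(im[120:320,240:450],(630,600),interpolation=cv2.INTER_CUBIC))
E
```

```text
t: 3.92
tool_pos: [502.1, 146.4, 52.2]
eef_rot: [-3.142, -0.0, 0.123]
ft_force: [-0.1, -0.2, 0.2]
grip_width: 0.3
grip_force: 0.0
```

View pics/s2.png

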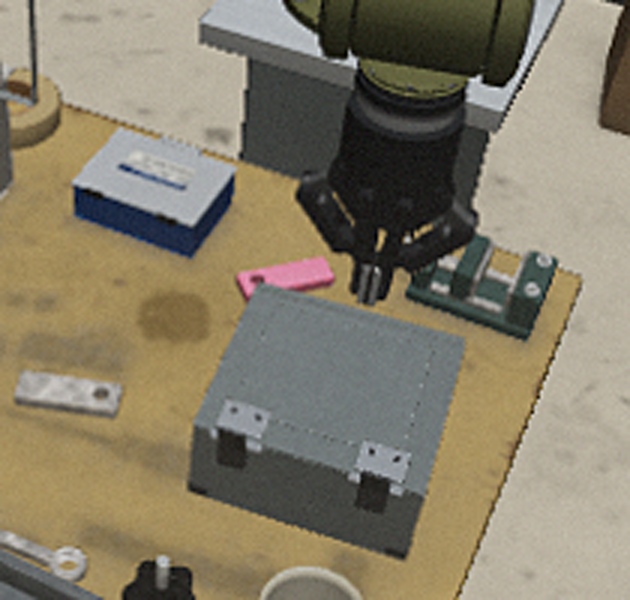

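The fingertips, at crop (370,290), stand just in front of the lid's front edge and centred on it. Next I'll feel for contact.

```bash
python3 -m pendant '[{"x":1.5,"y":0,"z":0.3,"roll":0},{"x":2.5,"y":0,"z":0.5,"roll":0},{"x":2.7,"y":0,"z":0.5,"roll":0},{"x":2.7,"y":0,"z":0.5,"roll":0}]' 0
python3 -m pendant '[{"x":0.2,"y":0,"z":0,"roll":0},{"x":0.2,"y":0,"z":0,"roll":0}]' 0
```

```text
t: 4.47
tool_pos: [528.5, 150.5, 46.7]
eef_rot: [-3.142, -0.0, 0.124]
ft_force: [0.2, 0.0, -0.5]
grip_width: -0.1
grip_force: 0.0
t: 4.72
tool_pos: [529.7, 150.7, 46.3]
eef_rot: [3.141, 0.002, 0.124]
ft_force: [-6.7, -1.3, 3.4]
grip_width: -0.0
grip_force: 3.3
```

```bash
python3 -m pendant '[{"x":0.15,"y":0,"z":0,"roll":0},{"x":0.15,"y":0,"z":-0.4,"roll":0},{"x":0.17,"y":0,"z":-0.8,"roll":0},{"x":0.2,"y":0,"z":-1.2,"roll":0},{"x":0.25,"y":0,"z":-1.6,"roll":0},{"x":0.3,"y":0,"z":-2.0,"roll":0}]' 0
python3 - <<'E'
from h import *
im,_=vision.snapshot('side'); save('s3.png',cv2.resize(im[120:320,240:450],(630,600),interpolation=cv2.INTER_CUBIC))
E
```

```text
t: 5.48
tool_pos: [531.5, 150.9, 65.5]
eef_rot: [3.141, 0.005, 0.124]
ft_force: [-10.6, -1.7, -0.3]
grip_width: -0.0
grip_force: 5.2
```

View pics/s3.png

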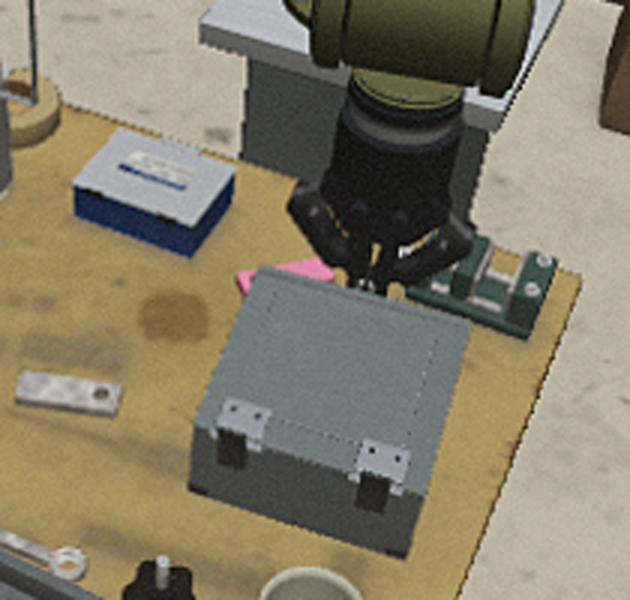

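The lid's front edge is about 20 mm up, held by friction on the fingers. Next I follow its arc.

```bash
python3 -m pendant '[{"x":0.2,"y":0,"z":-0.8,"roll":0},{"x":0.4,"y":0,"z":-1.6,"roll":0},{"x":0.65,"y":0,"z":-2.4,"roll":0},{"x":0.95,"y":0,"z":-3.2,"roll":0},{"x":1.3,"y":0,"z":-4.0,"roll":0},{"x":1.75,"y":0,"z":-4.8,"roll":0},{"x":2.25,"y":0,"z":-5.6,"roll":0},{"x":2.8,"y":0,"z":-6.4,"roll":0}]' 0
```

```text
t: 6.52
tool_pos: [560.2, 154.4, 130.7]
eef_rot: [3.141, 0.003, 0.124]
ft_force: [-9.0, -2.6, 4.6]
grip_width: 0.2
grip_force: 4.3
```

```bash
python3 -m pendant '[{"x":0.8,"y":0,"z":-0.8,"roll":0},{"x":1.6,"y":0,"z":-1.6,"roll":0},{"x":2.6,"y":0,"z":-2.3,"roll":0},{"x":3.6,"y":0,"z":-3,"roll":0},{"x":4.7,"y":0,"z":-3.6,"roll":0},{"x":5.8,"y":0,"z":-4,"roll":0},{"x":7,"y":0,"z":-4.2,"roll":0},{"x":8.2,"y":0,"z":-4.3,"roll":0},{"x":9.5,"y":0,"z":-4.3,"roll":0},{"x":10.8,"y":0,"z":-4.3,"roll":0}]' 0
```

```text
t: 7.78
tool_pos: [668.7, 168.0, 173.4]
eef_rot: [3.142, 0.0, 0.124]
ft_force: [-0.2, 0.7, 0.6]
grip_width: 0.1
grip_force: 0.1
```

```bash
python3 -m pendant '[{"x":0.8,"y":0,"z":0,"roll":0},{"x":1.6,"y":0,"z":0,"roll":0},{"x":2.4,"y":0,"z":0,"roll":0},{"x":3.0,"y":0,"z":0,"roll":0},{"x":3.6,"y":0,"z":0,"roll":0},{"x":3.6,"y":0,"z":0,"roll":0}]' 0
python3 - <<'E'
from h import *
im,_=vision.snapshot('side'); save('s4.png',cv2.resize(im[120:320,240:450],(630,600),interpolation=cv2.INTER_CUBIC))
E
```

```text
t: 8.52
tool_pos: [704.4, 172.4, 173.1]
eef_rot: [-3.142, 0.0, 0.124]
ft_force: [0.1, -0.0, -0.2]
grip_width: 0.1
grip_force: 0.0
```

View pics/s4.png

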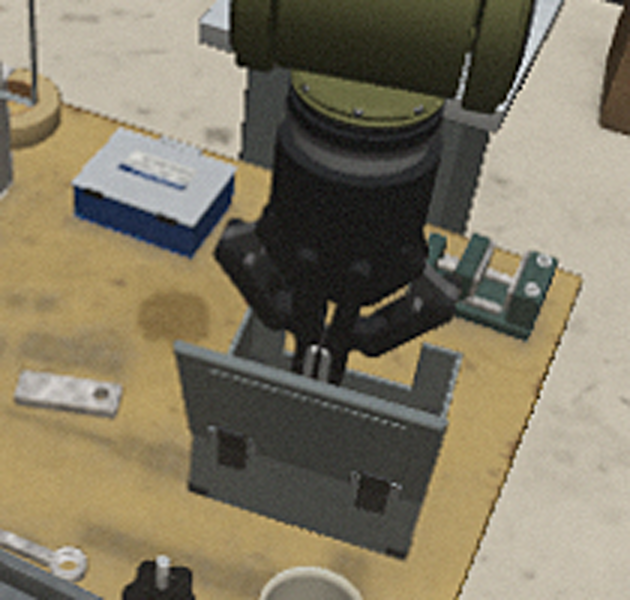

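The side view shows the lid leaning back past upright, with its top edge from (180,345) to (445,420), and the force reading is zero. I'll back off and go look at the bar.

```bash
python3 -m pendant '[{"x":-3,"y":0,"z":0,"roll":0},{"x":-6,"y":2,"z":-0.5,"roll":0.0},{"x":-7,"y":6,"z":-1,"roll":0.15},{"x":-7.3,"y":11,"z":-1,"roll":0.3},{"x":-7.3,"y":16,"z":-1,"roll":0.45},{"x":-7.3,"y":18.3,"z":-1,"roll":0.6},{"x":-7.3,"y":18.3,"z":-1,"roll":0.78},{"x":-7.3,"y":18.3,"z":-1,"roll":0.96},{"x":-7.3,"y":18.3,"z":-1,"roll":1.14},{"x":-7.3,"y":18.3,"z":-1,"roll":1.32}]' 0.7
python3 -m pendant '[{"x":0,"y":0,"z":0,"roll":0.06},{"x":0,"y":0,"z":0,"roll":0.06}]' 0.7
python3 - <<'E'
from h import *
st=bot.read_state(); print(st['joint_pos'].round(2),st['tool_pos'].round(1),st['eef_rot'].round(3))
ys,xs=np.mgrid[0:420,0:560]; px=np.c_[xs.ravel(),ys.ravel()]
im,dep=vision.snapshot('wrist'); C=cam('wrist',st)
P=cloud(C,px,dep); Q=P[(abs(P[:,0]-655)<60)&(abs(P[:,1]+19)<60)&(P[:,2]>7)&(P[:,2]<20)]
print('bar depth',len(Q),cv2.minAreaRect(Q[:,:2].astype(np.float32)) if len(Q) else '',np.median(Q[:,2]) if len(Q) else '')
for m in finder.masks_of('beater_bar','wrist')[:3]:
    y,x=np.nonzero(m['pixels']); r=at_z(C,np.c_[x,y],12)
    print(round(m['conf'],2),m['location'],len(x),cv2.minAreaRect(r[:,:2].astype(np.float32)))
save('w5.png',im)
im,d=vision.snapshot('side'); C=cam('side'); P=cloud(C,px,d)
c,s=np.cos(.119),np.sin(.119); L=(P-[612.5,160.3,0])@np.array([[c,-s,0],[s,c,0],[0,0,1]])
q=L[(L[:,0]>70)&(L[:,0]<150)&(abs(L[:,1])<72)&(L[:,2]>90)&(L[:,2]<230)]; print('lid',len(q),np.percentile(q,[2,98],0).round(0))
u,S,v=np.linalg.svd(q-q.mean(0)); print('normal',v[2].round(3))
E
```

```text
t: 9.82
tool_pos: [648.9, -47.7, 182.0]
eef_rot: [-3.12, 0.029, -1.137]
ft_force: [0.1, 0.7, -0.6]
grip_width: 59.9
grip_force: 0.0
t: 10.07
tool_pos: [645.5, -64.4, 180.9]
eef_rot: [-3.112, 0.043, -1.172]
ft_force: [-0.3, 0.4, -0.9]
grip_width: 59.7
grip_force: 0.0
[-0.18  0.56  1.27  0.05  1.31  2.55] [645.5 -64.4 180.9] [-3.112  0.043 -1.172]
bar depth 1528 ((653.9085083007812, -19.258712768554688), (25.986038208007812, 74.8680648803711), 18.400348663330078) 13.34533543994678
0.9 [261.8, 212.9] 1531 ((654.002197265625, -20.02495574951172), (25.945579528808594, 77.09227752685547), 18.479501724243164)
0.16 [150.5, 399.3] 1303 ((694.5719604492188, 312.6940002441406), (116.03323364257812, 53.748779296875), 86.24214172363281)
lid 2311 [[ 80. -69.  93.]
 [119.  69. 201.]]
normal [-0.943  0.001  0.332]
```

View pics/w5.png

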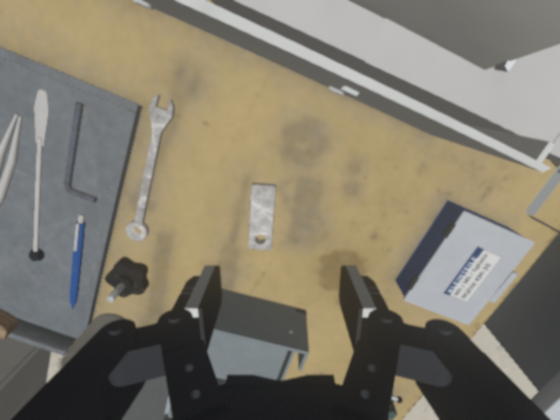

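In the wrist view the steel bar is at (262,215), clear of other things. The lid plane gives about 1.91 rad, so it rests on its stop. Joint 6 is at its limit here, so I'll turn the other way, which is the same grasp half a turn round.

```bash
python3 -m pendant '[{"x":0,"y":0,"z":0,"roll":-0.18},{"x":0,"y":0,"z":0,"roll":-0.36},{"x":0,"y":0,"z":0,"roll":-0.54},{"x":0,"y":0,"z":0,"roll":-0.72},{"x":0,"y":0,"z":0,"roll":-0.9},{"x":0,"y":0,"z":0,"roll":-1.08},{"x":0,"y":0,"z":0,"roll":-1.26},{"x":0,"y":0,"z":0,"roll":-1.44},{"x":0,"y":0,"z":0,"roll":-1.62},{"x":0,"y":0,"z":0,"roll":-1.8}]' 0.7
python3 -m pendant '[{"x":0,"y":0,"z":0,"roll":0},{"x":0,"y":0,"z":0,"roll":0}]' 0.7
```

```text
t: 11.48
tool_pos: [645.9, -62.5, 180.8]
eef_rot: [-3.107, -0.039, 0.636]
ft_force: [1.0, 0.4, -0.5]
grip_width: 59.4
grip_force: 0.0
t: 11.72
tool_pos: [645.8, -63.0, 180.8]
eef_rot: [-3.106, -0.038, 0.625]
ft_force: [0.8, 0.6, -0.4]
grip_width: 60.0
grip_force: 0.0
```

```bash
cat > d.py <<'E'
import sys
from h import *
def delta(tgt,st,roll=0):
    R=Ro.from_euler('xyz',st['eef_rot']).as_matrix()
    return (R.T@(np.array(tgt)-st['tool_pos'])/10).round(2)
def rollfor(ang,st):  # roll so tool y lies along world heading ang (mod pi)
    R=Ro.from_euler('xyz',st['eef_rot']).as_matrix()
    f=lambda a:(R@[-np.sin(a),np.cos(a),0])[:2]
    A=np.linspace(-np.pi,np.pi,6284); e=[abs(np.cross(f(a),[np.cos(ang),np.sin(ang)])) for a in A]
    return [round(a,3) for a,x in zip(A,e) if x<0.0008]
E
python3 - <<'E' 2>/dev/null
from d import *
st=bot.read_state(); R=Ro.from_euler('xyz',st['eef_rot']).as_matrix(); print(R[:,2].round(3),st['joint_pos'].round(2))
print(rollfor(np.radians(18.4),st))
for t in [(654,-19.5,120),(654,-19.5,60),(654,-19.5,3)]: print(t,delta(t,st))
E
```

```text
[ 0.01   0.051 -0.999] [-0.17  0.56  1.27  0.05  1.31  0.76]
[np.float64(-1.268), np.float64(-1.267), np.float64(1.875)]
(654, -19.5, 120) [ 2.98 -2.83  6.3 ]
(654, -19.5, 60) [ 2.75 -2.62 12.3 ]
(654, -19.5, 3) [ 2.53 -2.42 17.99]
```

```bash
python3 -m pendant '[{"x":1.5,"y":-1.4,"z":2,"roll":-0.18},{"x":2.98,"y":-2.83,"z":5,"roll":-0.36},{"x":2.98,"y":-2.83,"z":6.3,"roll":-0.54},{"x":2.98,"y":-2.83,"z":6.3,"roll":-0.72},{"x":2.98,"y":-2.83,"z":6.3,"roll":-0.9},{"x":2.98,"y":-2.83,"z":6.3,"roll":-1.08},{"x":2.9,"y":-2.75,"z":9,"roll":-1.2},{"x":2.75,"y":-2.62,"z":12.3,"roll":-1.268},{"x":2.75,"y":-2.62,"z":12.3,"roll":-1.268},{"x":2.75,"y":-2.62,"z":12.3,"roll":-1.268}]' 0.7
python3 - <<'E' 2>/dev/null
from d import *
st=bot.read_state(); print(st['joint_pos'].round(2),st['tool_pos'].round(1),st['eef_rot'].round(3))
print(rollfor(np.radians(18.4),st))
ys,xs=np.mgrid[0:420,0:560]; px=np.c_[xs.ravel(),ys.ravel()]
im,dep=vision.snapshot('wrist'); C=cam('wrist',st); P=cloud(C,px,dep)
Q=P[(abs(P[:,0]-655)<60)&(abs(P[:,1]+19)<60)&(P[:,2]>7)&(P[:,2]<20)]
print(len(Q),cv2.minAreaRect(Q[:,:2].astype(np.float32)),np.median(Q[:,2]))
for t in [(654,-19.5,3)]: print(t,delta(t,st))
E
```

```text
t: 12.98
tool_pos: [654.5, -19.9, 61.4]
eef_rot: [3.114, -0.044, 1.895]
ft_force: [0.1, 0.0, 0.7]
grip_width: 59.6
grip_force: 0.0
[-0.11  0.7   1.35  0.06  1.09 -0.46] [654.5 -19.9  61.4] [ 3.114 -0.044  1.895]
[np.float64(-3.141), np.float64(-3.14), np.float64(0.002)]
3830 ((653.2171020507812, -19.040863037109375), (26.015422821044922, 74.71698760986328), 18.405550003051758) 13.334533385724
(654, -19.5, 3) [-0.21 -0.19  5.83]
```

```bash
python3 -m pendant '[{"x":-0.1,"y":-0.1,"z":3,"roll":0},{"x":-0.2,"y":-0.15,"z":5,"roll":0},{"x":-0.2,"y":-0.15,"z":5.8,"roll":0},{"x":-0.2,"y":-0.15,"z":5.8,"roll":0},{"x":-0.2,"y":-0.15,"z":5.8,"roll":0}]' 0.7
python3 -m pendant '[{"x":0,"y":0,"z":0,"roll":0},{"x":0,"y":0,"z":0,"roll":0},{"x":0,"y":0,"z":0,"roll":0},{"x":0,"y":0,"z":0,"roll":0},{"x":0,"y":0,"z":0,"roll":0},{"x":0,"y":0,"z":0,"roll":0}]' 0
```

```text
t: 13.65
tool_pos: [654.2, -19.4, 2.9]
eef_rot: [3.114, -0.044, 1.897]
ft_force: [0.3, 0.1, -0.2]
grip_width: 59.7
grip_force: 0.0
t: 14.4
tool_pos: [654.1, -19.4, 2.7]
eef_rot: [3.114, -0.045, 1.897]
ft_force: [-1.1, 0.3, 5.7]
grip_width: 24.2
grip_force: 59.8
```

```bash
python3 -m pendant '[{"x":0,"y":0,"z":-1,"roll":0},{"x":0,"y":0,"z":-4,"roll":0},{"x":0,"y":0,"z":-8,"roll":0},{"x":0,"y":0,"z":-12,"roll":0},{"x":0,"y":0,"z":-14,"roll":0},{"x":0,"y":0,"z":-14,"roll":0}]' 0
python3 - <<'E' 2>/dev/null
from d import *
st=bot.read_state(); print(st['joint_pos'].round(2),st['tool_pos'].round(1),st['grip_width'],st['grip_force'])
print(rollfor(np.radians(6.8),st))
for t in [(612.5,160.3,143),(612.5,160.3,60),(612.5,160.3,8)]: print(t,delta(t,st))
im,dep=vision.snapshot('wrist'); save('w6.png',im)
E
```

```text
t: 15.15
tool_pos: [652.5, -26.6, 142.5]
eef_rot: [3.114, -0.044, 1.897]
ft_force: [-0.2, 0.1, -2.6]
grip_width: 23.9
grip_force: 59.3
[-0.12  0.6   1.3   0.06  1.23 -0.46] [652.5 -26.6 142.5] 23.907361719812794 59.309237035922706
[np.float64(-2.936), np.float64(-2.935), np.float64(0.207)]
(612.5, 160.3, 143) [18.97  2.18  0.85]
(612.5, 160.3, 60) [18.6   1.95  9.14]
(612.5, 160.3, 8) [18.37  1.81 14.33]
```

View pics/w6.png

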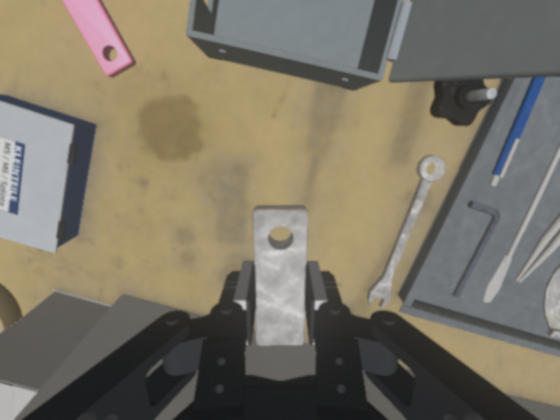

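The bar is held level between the pads at (280,270). Next I carry it over the cassette.

```bash
python3 -m pendant '[{"x":3,"y":0.3,"z":0.1,"roll":0},{"x":7,"y":0.8,"z":0.3,"roll":0.05},{"x":11,"y":1.2,"z":0.5,"roll":0.1},{"x":15,"y":1.7,"z":0.7,"roll":0.15},{"x":18,"y":2.1,"z":0.8,"roll":0.2},{"x":18.97,"y":2.18,"z":0.85,"roll":0.207},{"x":18.97,"y":2.18,"z":0.85,"roll":0.207},{"x":18.97,"y":2.18,"z":0.85,"roll":0.207}]' 0
python3 - <<'E' 2>/dev/null
from d import *
st=bot.read_state(); print(st['tool_pos'].round(1),st['grip_width'],st['grip_force'])
print(rollfor(np.radians(6.8),st))
for t in [(612.5,160.3,60),(612.5,160.3,15),(612.5,160.3,7)]: print(t,delta(t,st))
im,dep=vision.snapshot('wrist'); save('w7.png',im)
ys,xs=np.mgrid[0:420,0:560]; px=np.c_[xs.ravel(),ys.ravel()]
C=cam('wrist',st); P=cloud(C,px,dep)
c,s=np.cos(.119),np.sin(.119); L=(P-[612.5,160.3,0])@np.array([[c,-s,0],[s,c,0],[0,0,1]])
q=L[(abs(L[:,0])<100)&(abs(L[:,1])<100)&(L[:,2]>60)&(L[:,2]<80)]; print('walls',len(q),np.percentile(q,[1,50,99],0).round(0))
q=L[(abs(L[:,0])<45)&(abs(L[:,1])<60)&(L[:,2]<20)]; print('floor',len(q),np.median(q[:,2]))
E
```

```text
t: 16.2
tool_pos: [612.3, 159.3, 141.8]
eef_rot: [3.126, -0.049, 1.69]
ft_force: [-0.4, -1.4, -2.6]
grip_width: 23.8
grip_force: 59.2
[612.3 159.3 141.8] 23.820140711988937 59.225462506874464
[np.float64(-3.142), np.float64(-0.001), np.float64(3.141), np.float64(3.142)]
(612.5, 160.3, 60) [-0.31 -0.1   8.17]
(612.5, 160.3, 15) [-0.53 -0.17 12.67]
(612.5, 160.3, 7) [-0.57 -0.18 13.46]
walls 5157 [[-65. -72.  61.]
 [ 60.  38.  71.]
 [ 69.  74.  80.]]
floor 8837 5.5099547480412525
```

View pics/w7.png

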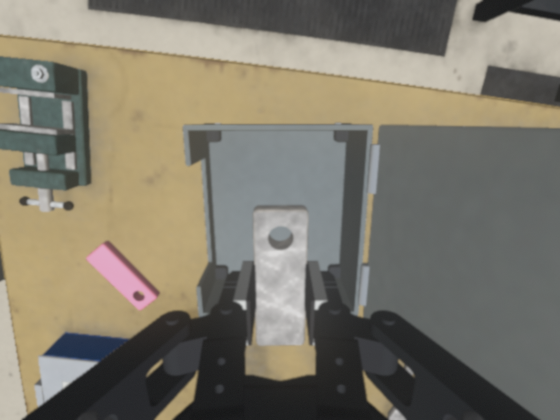

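The bar hangs centred between the cassette walls and lined up with them. The walls measure -65 to 69 mm in x and ±73 mm in y, and the floor is about 5 mm up. Lowering now.

```bash
python3 -m pendant '[{"x":-0.1,"y":0,"z":3,"roll":0},{"x":-0.3,"y":-0.1,"z":7,"roll":0},{"x":-0.4,"y":-0.1,"z":10,"roll":0},{"x":-0.5,"y":-0.15,"z":12,"roll":0},{"x":-0.55,"y":-0.2,"z":13,"roll":0},{"x":-0.55,"y":-0.2,"z":13.2,"roll":0},{"x":-0.55,"y":-0.2,"z":13.2,"roll":0}]' 0
python3 -m pendant '[{"x":0,"y":0,"z":0.2,"roll":0},{"x":0,"y":0,"z":0.2,"roll":0}]' 0
```

```text
t: 17.12
tool_pos: [612.7, 161.5, 11.1]
eef_rot: [3.124, -0.05, 1.69]
ft_force: [-0.1, 0.8, -2.1]
grip_width: 24.0
grip_force: 59.2
t: 17.38
tool_pos: [612.3, 161.6, 8.5]
eef_rot: [3.125, -0.05, 1.69]
ft_force: [-0.8, 0.4, -2.0]
grip_width: 24.4
grip_force: 59.2
```

```bash
python3 -m pendant '[{"x":0,"y":0,"z":0.1,"roll":0},{"x":0,"y":0,"z":0.15,"roll":0},{"x":0,"y":0,"z":0.15,"roll":0}]' 0
```

```text
t: 17.75
tool_pos: [612.3, 161.7, 6.9]
eef_rot: [3.125, -0.05, 1.69]
ft_force: [-1.0, -0.1, 0.9]
grip_width: 23.8
grip_force: 59.4
```

The bar touches the floor (force up by 3 N), so I release and withdraw.

```bash
python3 -m pendant '[{"x":0,"y":0,"z":0,"roll":0},{"x":0,"y":0,"z":0,"roll":0},{"x":0,"y":0,"z":0,"roll":0},{"x":0,"y":0,"z":0,"roll":0}]' 0.55
python3 -m pendant '[{"x":0,"y":0,"z":-2,"roll":0},{"x":0,"y":0,"z":-5,"roll":0},{"x":0,"y":0,"z":-10,"roll":0},{"x":0,"y":0,"z":-15,"roll":0},{"x":0,"y":2,"z":-18,"roll":0},{"x":0,"y":2,"z":-18,"roll":0}]' 0.55
python3 - <<'E' 2>/dev/null
from d import *
st=bot.read_state(); print(st['tool_pos'].round(1))
ys,xs=np.mgrid[0:420,0:560]; px=np.c_[xs.ravel(),ys.ravel()]
c,s=np.cos(.119),np.sin(.119); M=np.array([[c,-s,0],[s,c,0],[0,0,1]])
im,dep=vision.snapshot('wrist'); C=cam('wrist',st); save('w8.png',im)
m=finder.masks_of('beater_bar','wrist')
for k in m[:3]:
    y,x=np.nonzero(k['pixels']); L=(cloud(C,np.c_[x,y],dep)-[612.5,160.3,0])@M
    print(round(k['conf'],2),k['location'],np.percentile(L,[3,50,97],0).round(1))
im,d=vision.snapshot('side'); L=(cloud(cam('side'),px,d)-[612.5,160.3,0])@M
q=L[(L[:,0]>75)&(L[:,0]<150)&(abs(L[:,1])<72)&(L[:,2]>90)&(L[:,2]<205)]; u,S,v=np.linalg.svd(q-q.mean(0),full_matrices=False); n=v[2]; print('lid',len(q),np.pi/2+np.arctan(abs(n[2]/n[0])))
E
```

```text
t: 18.25
tool_pos: [612.3, 161.6, 6.7]
eef_rot: [3.125, -0.049, 1.69]
ft_force: [-0.4, -0.0, 0.6]
grip_width: 46.7
grip_force: 0.0
t: 19.0
tool_pos: [631.7, 154.8, 191.0]
eef_rot: [3.119, -0.05, 1.69]
ft_force: [-0.4, -0.9, -0.9]
grip_width: 46.9
grip_force: 0.0
[631.7 154.8 191. ]
0.77 [258.8, 187.2] [[-12.9 -33.   15.8]
 [ -1.1   1.1  17.4]
 [ 10.6  36.3  18.8]]
0.69 [123.5, 251.9] [[-179.1 -100.3    2. ]
 [-153.2  -68.7   13.2]
 [-126.8  -40.1   14.8]]
lid 2313 1.9094273363277572
```

View pics/w8.png

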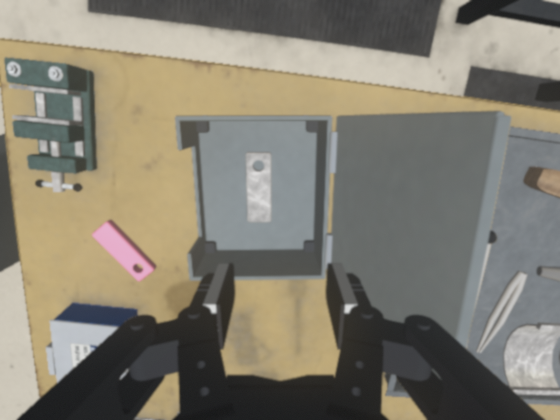

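The bar lies flat and centred on the cassette floor at (259,187). The lid is on its stop at about 1.91 rad, and the gripper is clear.

```bash
python3 -m pendant '[{"x":0,"y":0,"z":0,"roll":0},{"x":0,"y":0,"z":0,"roll":0}]' 0.55
python3 -c "from cell import bot; print(bot.close_job())"
```

```text
t: 19.4
tool_pos: [629.9, 154.8, 186.3]
eef_rot: [3.126, -0.049, 1.69]
ft_force: [-0.4, 0.2, 0.3]
grip_width: 46.9
grip_force: 0.0
the job is handed in; nothing more can be done
None
```

The job is handed in at about 19.4 s: the lid rests on its stop (about 1.91 rad), the steel beater bar lies flat and centred on the cassette floor, the gripper is clear, and I saw no contact with the bystanders; since moves can't tilt the tool, I raised the lid by pushing its front edge with upright fingers rather than reaching in at the notch.

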